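# Slide a glass culture dish onto the colony counter and start the count

### The arm

A 6-joint arm with a two-finger parallel gripper is mounted at the origin on the work surface. World frame = base frame: x ahead of the robot, y to its left, z up, the work surface at z = 0. Lengths are in m, angles in degrees, forces in N, time in s.
With the tool pointing down it reaches from about 0.375 to 0.9 m from the base axis. Payload 3.1 kg.
Tool frame: the origin (TCP) lies at the very end of the fingers, on their centre line; the grasp point (between the pads) lies behind it (bot.grip_depth is the z of the grasp point in the tool frame, in m); z points along the fingers, y is the direction in which the jaws open and shut (so a half turn about z gives the same grasp; the last joint's range is limited). The gripper opens to 87 mm and grips with 3 to 60 N. Pads are 19 mm wide; open, the fingers measure 117 mm over their backs; the gripper's body (75 mm by 190 mm) begins 51 mm behind the grasp point.
Start: joints at [-85.113, 30.224, 82.088, -0, 67.689, -10.227], TCP at [0.163, -0.603, 0.223] pointing down, gripper open.
Joint ranges: [-176.69, 176.69], [-43.24, 126.21], [12.49, 139.97], [-82, 262], [0, 151.66], [-163.58, 163.58]. Speed limits (degrees/s): [159.86, 159.86, 180, 180, 180, 180].

### API

Orientations are given as a 3x3 rotation matrix whose columns are the frame's x, y, z axes.
In Python, from rig import bot, vision gives the robot as it stands. The module is installed in compiled form; this text tells all that it offers.
- The arm moves only by the shell command python3 -m jog 'ROWS'. ROWS is JSON, a list of rows, each a list of 3 entries, a list of its own where there are three numbers: the shift along the tool's x, y, z in mm, then the turn, a rotation vector about the tool's x, y, z in degrees, then the closure, from 0 (fully open) to 1 (shut). In form: [[[dx, dy, dz], [wx, wy, wz], fingers], ...]. A call has 1 to 12 rows; each row is the pose to reach, as a shift and turn from the pose commanded when the call began, along the tool's axes at that moment; what a row does not reach only later rows make up. A row lasts 1/12 s, in which the tool goes at most 41.7 mm and 7.16 degrees, less where a joint would pass 70% of its speed; a pose out of reach is approached as far as the arm can. A call with a gripper value outside its range is refused whole. The fingers move at their own pace and stop on an object; the grip force is fixed at half the most. Time passes only in rows, so rows that repeat a pose let the fingers close. It gives the time, the measured TCP pose, the force and the opening at its end, in the units of the state.
- bot.read_state(): the state, without advancing time (a new reading comes with each control period).
- vision.capture(name): name is "scene" or "top"; returns the picture (384x512x3 uint8, red, green, blue); there is no depth.
- vision.camera_info(name): a dict with "intrinsics" (3x3 intrinsics, pixels), "camera_from_world" (4x4, takes a point from world to camera coordinates). Camera axes: x right, y up, looking along -z (the intrinsics and any distortion apply to the point x, -y, -z); pixel columns grow to the right and rows downward; lengths in m; the calibration is good to about 2 mm. A picture is of the moment at which its call begins. camera_info takes no time and is no camera call.
- bot.hand_in(): hands the job in, once; it reports no verdict.
The state is a dict: "time_s": time; "joint_positions": joint angles; "qvel": joint speeds; "tau": joint torques, N m; "position": TCP position; "tcp_rot": TCP orientation; "force": force on the tool from outside, world axes, zero at the start; "moment": the same for the moment, N m; "opening": opening from 0.0 (shut) to 1.0 (fully open).
Only numpy, scipy, OpenCV 4.12 (cv2) and the standard library are available. Lean on these libraries where they do the work, as an engineer would, in place of code of your own. Each camera call takes 0.05 s, during which the arm holds its last target. There are 200 camera calls.

### The job

Gently slide the thin glass culture dish across the deck of the colony counter, without lifting or tipping it, until it lies centred on the lit round window, up against both stop pins, and let go of it. Only then press the yellow key all the way down and let it come up, and after it press the green key all the way down and let it up. Leave the red key alone and do not disturb the glassware and boxes standing around.

Things in the scene. Friction and masses are not known exactly. Their poses are not given: they have to be found in the camera images.
- dish: Round closed glass culture dish, 100 mm in diameter, 20 mm high, about 0.1 to 0.2 kg, amber gel with pale dots inside. Loose on the counter's deck. Too wide for most grippers: it is pushed at its side, e.g. with two parted fingertips. Thin glass: it cracks if the robot pushes or presses on it with more than 10 N. Origin: centre of its underside (on the deck); z up; its yaw means nothing.
- counter: Colony counter: fixed light-coloured flat light box with a blue band at its foot, 200 mm (its x) by 380 mm (its y), its flat deck 45 mm above the bench. Origin: centre of its underside. The lit window lies towards its +y end, the dish starts towards its -y end.
- window (a point): Centre of the lit white window (108 mm in diameter, flush with the deck) on the counter's deck, at deck height; axes parallel to the counter's. Two fixed stop pins (10 mm in diameter, 16 mm high above the deck, black rubber with bright tops) stand on the far side of the window, at x = +38 and -38 mm, y = +41 mm from this point. A dish pushed towards +y that touches both pins is centred on the window to within 1 mm.
- key_yellow_top (a point): Centre of the top of the yellow key: a round spring key on the key pad. Every key has a cap 28 mm in diameter that stands 10 mm proud of its grey round housing (44 mm in diameter, 12 mm high, on the 22 mm high pad), so the cap's top is 44 mm above the bench; it is pressed straight down. The three keys stand in one row 55 mm apart, in changing order. The fixed pad is 190 by 70 mm.
- key_green_top (a point): Centre of the top of the green key, built like the yellow one.
- key_red_top (a point): Centre of the top of the red key, built like the yellow one; it wipes the count: not to be pressed.
- key_yellow (a joint): Travel of the yellow key in m: 0 up, 0.006 fully down (needs about 5 N, starts to move at 1.5 N; springs back).
- key_green (a joint): Travel of the green key, as for the yellow one.
- key_red (a joint): Travel of the red key, as for the yellow one.
- beaker: Loose glass beaker, 70 mm in diameter, 90 mm high, on the bench beyond the key pad. Origin: centre of its underside. Bystander.
- bottle: Loose amber glass bottle with blue cap, 70 mm in diameter, 100 mm high, on the bench to the right of the counter. Origin: centre of its underside. Bystander.
- tipbox: Loose blue box of pipette tips with pale lid, 88 by 123 mm, 60 mm high, on the bench to the right of the counter. Origin: centre of its underside. Bystander.
Things that resemble listed ones, but are neither listed nor needed, are in the scene too. Of the things like the dish, leave any that is black, blue or turquoise; of the rest the larger one is meant.

How it is judged:
By the outcome, as a careful person would: the job done as asked, in the order asked, and still so for the second after the job is handed in, with the robot touching nothing.
It also fails if it takes over 61 s, if anything falls off the work surface, if the arm or the gripper's body presses on something with over 40 N, if the wrist force passes 120 N, or if a joint passes its speed limit or range.

## Working session

There is one attempt and no reset: what is moved stays moved. The work goes in short steps, Python scripts to look and compute and a shell command to move; the robot and the scene stay as the last step left them, time stands still between calls to the robot, and variables do not carry over. Pictures are saved under pics/ and viewed, about 8 in all and at most 12, crops included, and the job is handed in when it is done.

```bash
mkdir -p pics
cat > h.py <<'E'
import numpy as np, cv2
from rig import bot, vision
def cam(n):
    i=vision.camera_info(n); return np.array(i["intrinsics"]),np.array(i["camera_from_world"]),i
def ray(n,u,v,z):
    K,T,_=cam(n); d=np.linalg.inv(K)@[u,v,1]; d=T[:3,:3].T@(d*[1,-1,-1]); c=-T[:3,:3].T@T[:3,3]
    return c+d*(z-c[2])/d[2]
def proj(n,p):
    K,T,_=cam(n); q=T[:3,:3]@np.array(p)+T[:3,3]; q=K@(q*[1,-1,-1]); return q[:2]/q[2]
def snap(n,f,crop=None,s=1.5):
    im=vision.capture(n)[:,:,::-1]
    if crop: a,b,c,d=crop; im=im[b:d,a:c]
    cv2.imwrite("pics/"+f,cv2.resize(im,None,fx=s,fy=s,interpolation=cv2.INTER_CUBIC))
E
python3 - <<'E'
from h import *
for n in("top","scene"):
    snap(n,n+"1.png"); i=cam(n)[2]; print(i)
s=bot.read_state(); print(s, bot.grip_depth)
E
```

```text
{'intrinsics': array([[372.55580251,   0.        , 260.63919003],
       [  0.        , 372.55580251, 192.542947  ],
       [  0.        ,   0.        ,   1.        ]]), 'camera_from_world': array([[-0.02945106, -0.99912693, -0.02963141, -0.02730266],
       [ 0.98333241, -0.03428098,  0.17855581, -0.56186035],
       [-0.17941571, -0.02387887,  0.9834835 , -0.88320294],
       [ 0.        ,  0.        ,  0.        ,  1.        ]])}
{'intrinsics': array([[396.85178366,   0.        , 255.91799872],
       [  0.        , 396.85178366, 191.0436651 ],
       [  0.        ,   0.        ,   1.        ]]), 'camera_from_world': array([[ 0.13779134,  0.99044228, -0.00613479, -0.026174  ],
       [-0.72451973,  0.10501531,  0.68120698,  0.37087209],
       [ 0.67534044, -0.08941965,  0.73206517, -1.42817664],
       [ 0.        ,  0.        ,  0.        ,  1.        ]])}
{'time_s': 0.1, 'joint_positions': array([-8.51107503e+01,  3.02742206e+01,  8.21495265e+01, -1.62023482e-03,
        6.76884731e+01, -1.02256427e+01]), 'qvel': array([-0.08375749, -0.155076  , -0.19628067, -0.01477845,  0.03872065,
        0.03975453]), 'tau': array([-3.04818441e-04, -4.40985346e+01, -1.77150679e+01,  6.35304954e-02,
        5.34176803e-02, -3.65442315e-05]), 'position': array([ 0.16295297, -0.60269901,  0.22166057]), 'tcp_rot': array([[ 9.65402113e-01,  2.60765648e-01, -1.92998460e-04],
       [ 2.60765521e-01, -9.65400199e-01,  1.94925400e-03],
       [ 3.21977731e-04, -1.93214127e-03, -9.99998082e-01]]), 'force': array([-0.27326701, -0.14655174, -0.23275471]), 'moment': array([-0.0394491 , -0.02475251, -0.02482267]), 'opening': 0.9977630663844047} -0.0187
```

View pics/top1.png

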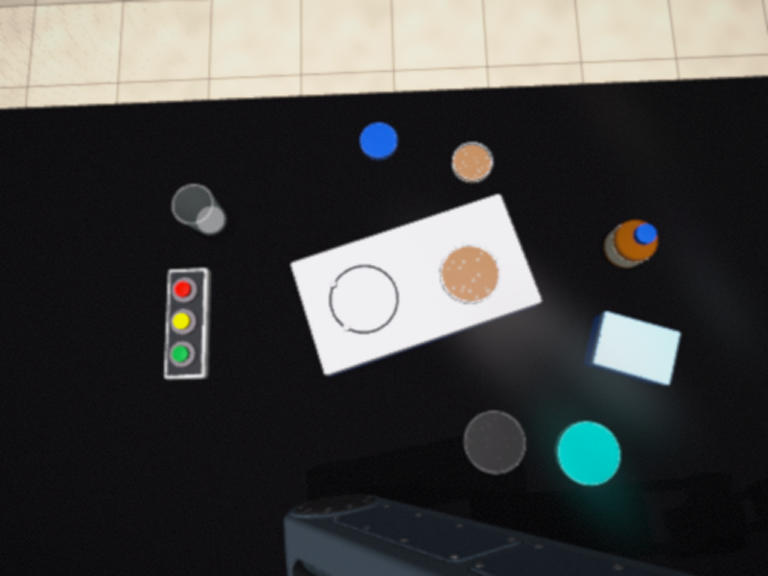

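View pics/scene1.png

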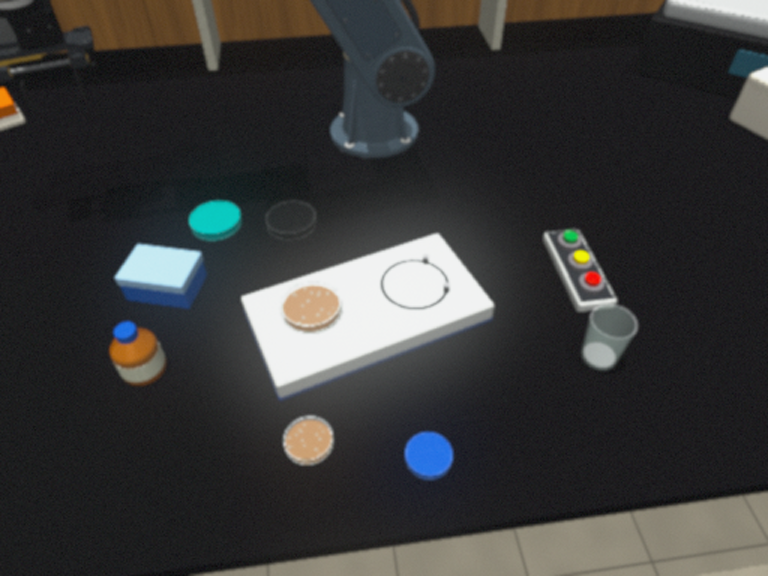

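The candidates are the amber dish on the deck (top view 470,274), a small amber one on the bench (472,161), a blue one (379,140), a black one (495,442) and a turquoise one (588,453). The amber one on the deck is the larger of those not excluded, so it fits. The window ring is at (364,299), with pins at its left edge at about (334,284) and (347,328). The keys at about (182,289/321/354) are red, yellow and green.

Run:
```python
from h import *
def cen(n,mask,near,r=40):
    k,l,st,c=cv2.connectedComponentsWithStats(mask.astype(np.uint8))
    b=[j for j in range(1,k) if st[j,4]>15 and np.hypot(*(c[j]-near))<r]
    j=max(b,key=lambda j:st[j,4]); 
    ct=cv2.findContours((l==j).astype(np.uint8),cv2.RETR_EXTERNAL,cv2.CHAIN_APPROX_NONE)[0][0]
    return ct
N={'top':dict(dish=(313,183),r=(122,193),y=(121,214),g=(120,236),deck=(277,190)),'scene':dict(dish=(208,205),r=(394,186),y=(388,172),g=(380,158),deck=(245,207))}
for n in N:
    im=vision.capture(n); R,G,B=[im[:,:,i].astype(int) for i in range(3)]
    hsv=cv2.cvtColor(im,cv2.COLOR_RGB2HSV); H,S,V=cv2.split(hsv)
    P=N[n]
    for k,m,z in(('dish',(S>70)&(H<25)&(V>90),.063),('r',(S>150)&((H<8)|(H>172))&(V>120),.044),('y',(S>150)&(H>20)&(H<35)&(V>120),.044),('g',(S>120)&(H>50)&(H<85)&(V>100),.044)):
        ct=cen(n,m,P[k],12 if k!='dish' else 20); e=cv2.fitEllipse(ct); M=cv2.moments(ct); u,v=M['m10']/M['m00'],M['m01']/M['m00']
        # diameter est
        pts=np.array([ray(n,*q[0],z) for q in ct]); (cx,cy),rad=cv2.minEnclosingCircle(pts[:,:2].astype(np.float32))
        print(n,k,(round(u,1),round(v,1)),ray(n,u,v,z).round(4),'circ',round(cx,4),round(cy,4),'d',round(2*rad,4))
    ct=cen(n,cv2.morphologyEx(((V>150)&(S<60)).astype(np.uint8),cv2.MORPH_CLOSE,np.ones((3,3))),P['deck'],60)
    pts=np.array([ray(n,*q[0],.045)[:2] for q in cv2.convexHull(ct)]).astype(np.float32)
    r=cv2.minAreaRect(pts); print(n,'deck',r); print(cv2.boxPoints(r).round(4))
for n,u in(('top',(364/1.5,299/1.5)),('scene',(415/1.5,284/1.5))): print('win',ray(n,*u,.045))
```

```text
top dish (313.1, 182.0) [ 0.5803 -0.1761  0.063 ] circ 0.5806 -0.1759 d 0.0901
top r (121.3, 192.4) [0.5747 0.3102 0.044 ] circ 0.5741 0.3104 d 0.0275
top y (120.7, 213.5) [0.5203 0.3098 0.044 ] circ 0.5207 0.3101 d 0.0285
top g (119.9, 235.5) [0.465  0.3095 0.044 ] circ 0.4652 0.3095 d 0.0274
top deck ((0.5722267031669617, -0.08446311950683594), (0.19952517747879028, 0.37902408838272095), 16.887248992919922)
[[ 0.4217  0.0679]
 [ 0.5318 -0.2948]
 [ 0.7227 -0.2368]
 [ 0.6126  0.1259]]
scene dish (206.9, 203.1) [ 0.5863 -0.1758  0.063 ] circ 0.5825 -0.1762 d 0.0877
scene r (394.8, 185.0) [0.5768 0.3118 0.044 ] circ 0.5767 0.3126 d 0.0338
scene y (387.2, 170.7) [0.5225 0.3118 0.044 ] circ 0.5216 0.3105 d 0.0366
scene g (380.0, 157.2) [0.4679 0.3112 0.044 ] circ 0.4668 0.3103 d 0.0347
scene deck ((0.5769587755203247, -0.08273793756961823), (0.20733419060707092, 0.3816344439983368), 16.951688766479492)
[[ 0.4222  0.0696]
 [ 0.5334 -0.2955]
 [ 0.7318 -0.235 ]
 [ 0.6205  0.13  ]]
win [5.45863900e-01 4.84948589e-04 4.50000000e-02]
win [0.54874754 0.00447261 0.045     ]
```

```bash
python3 -c "
from h import *
snap('top','crop.png',(180,120,370,260),4)"
```

```text
(no output)
```

View pics/crop.png

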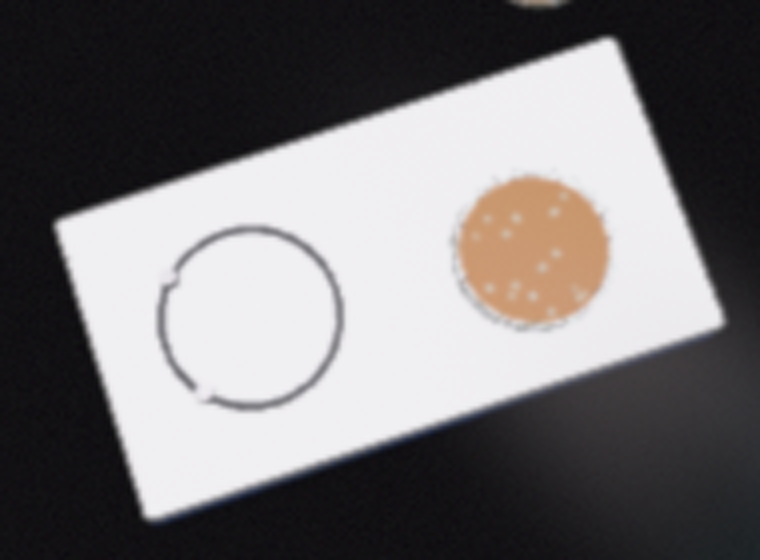

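The view confirms it: the amber dish sits on the deck, its diameter agrees, and the ring and both pins (crop 172,278 and 205,397) lie towards +y. The counter yaw is about 16.9° and its sizes check out. I'll move above the start of the push, behind the dish, with the jaw axis along counter x.

```bash
cat >> h.py <<'E'
C=np.array([.5722,-.0845]); a=np.radians(16.9); X=np.array([np.cos(a),np.sin(a)]); Y=np.array([-np.sin(a),np.cos(a)])
def st(tgt=None,cf=None):
    s=bot.read_state(); p=s["position"]; R=s["tcp_rot"]; d=p[:2]-C
    print('t',s["time_s"],'p',p.round(4),'counter mm',(1e3*d@X).round(1),(1e3*d@Y).round(1),'yawY',np.degrees(np.arctan2(R[1,1],R[0,1])).round(2),'F tool',(R.T@s["force"]).round(2),'op',round(s["opening"],3))
    if cf is not None: tgt=[*(C+X*cf[0]+Y*cf[1]),cf[2]]
    if tgt is not None: print('shift',(1e3*R.T@(np.array(tgt)-p)).round(1))
E
python3 -m jog '[[[517,-228,0],[0,0,-91.8],0.6],[[517,-228,0],[0,0,-91.8],0.6],[[517,-228,0],[0,0,-91.8],0.6],[[517,-228,0],[0,0,-91.8],0.6],[[517,-228,0],[0,0,-91.8],0.6],[[517,-228,0],[0,0,-91.8],0.6],[[517,-228,0],[0,0,-91.8],0.6],[[517,-228,0],[0,0,-91.8],0.6],[[517,-228,0],[0,0,-91.8],0.6],[[517,-228,0],[0,0,-91.8],0.6],[[517,-228,0],[0,0,-91.8],0.6],[[517,-228,0],[0,0,-91.8],0.6]]'
python3 -c "
from h import *
st(cf=(-.018,-.165,.12))"
```

```text
time_s: 1.25
position: [0.5534, -0.2876, 0.2226]
tcp_rot: [[-0.198, 0.98, -0.0], [0.98, 0.198, -0.0], [0.0, -0.0, -1.0]]
force: [-0.8, -0.8, 0.3]
opening: 0.402
t 1.25 p [ 0.5534 -0.2876  0.2226] counter mm -77.1 -188.9 yawY 11.42 F tool [-0.57 -0.96 -0.28] op 0.402
shift [ 29.4  56.5 102.5]
```

```bash
python3 -m jog '[[[29,56,40],[0,0,-5],0.6],[[29,56,40],[0,0,-5],0.6],[[29,56,40],[0,0,-5],0.6],[[29,56,40],[0,0,-5],0.6],[[29,56,40],[0,0,-5],0.6]]'
python3 -c "
from h import *
st(cf=(-.018,-.165,.052)); snap('top','t2.png',(180,100,400,265),3.4)"
```

```text
time_s: 1.67
position: [0.6011, -0.2504, 0.1825]
tcp_rot: [[-0.277, 0.961, -0.001], [0.961, 0.277, -0.0], [-0.0, -0.001, -1.0]]
force: [0.5, 0.3, 0.1]
opening: 0.401
t 1.6667 p [ 0.6011 -0.2504  0.1825] counter mm -20.6 -167.1 yawY 16.07 F tool [ 0.16  0.59 -0.15] op 0.401
shift [  2.2   2.7 130.5]
```

View pics/t2.png

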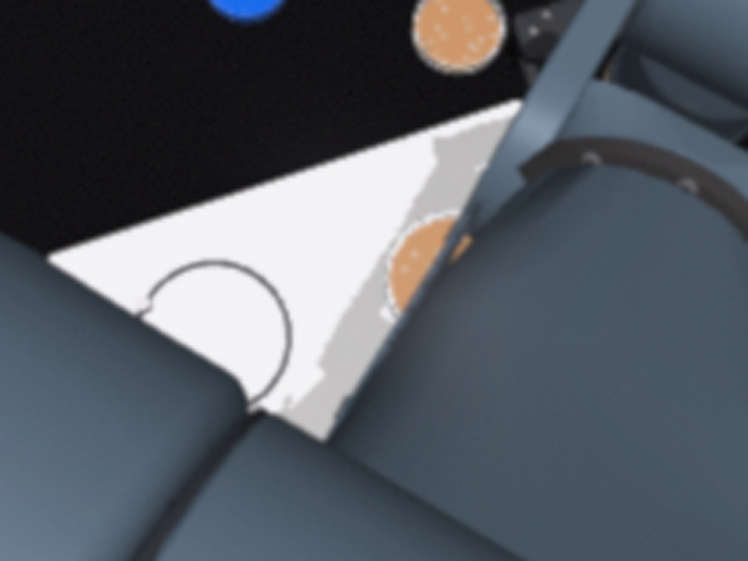

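The top camera is blocked by the arm (the dish's visible edge is at 390,270), so the scene camera takes over. I'll lower behind the dish.

```bash
python3 -m jog '[[[2,3,35],[0,0,-0.8],0.6],[[2,3,70],[0,0,-0.8],0.6],[[2,3,100],[0,0,-0.8],0.6],[[2,3,120],[0,0,-0.8],0.6],[[2,3,129],[0,0,-0.8],0.6],[[2,3,129],[0,0,-0.8],0.6],[[2,3,129],[0,0,-0.8],0.6]]'
python3 -c "
from h import *
st(cf=(-.018,-.155,.052)); snap('scene','s2.png',(130,90,350,255),3.4)"
```

```text
time_s: 2.3
position: [0.604, -0.2488, 0.0546]
tcp_rot: [[-0.288, 0.957, 0.001], [0.957, 0.288, -0.001], [-0.001, 0.001, -1.0]]
force: [1.5, -0.1, -0.1]
opening: 0.4
t 2.3 p [ 0.604  -0.2488  0.0546] counter mm -17.4 -166.4 yawY 16.77 F tool [-0.58  1.42  0.12] op 0.4
shift [11.4 -0.7  2.6]
```

View pics/s2.png

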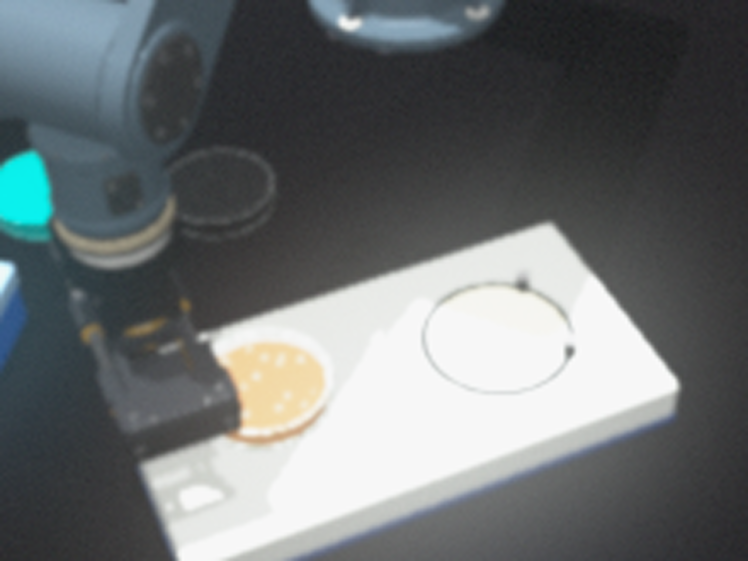

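The gripper stands behind the dish (centre at about 270,385) and centred on it, and the deck ahead is clear. Now I'll push slowly.

```bash
python3 -m jog '[[[3,0,1],[0,0,0],0.6],[[6,0,2],[0,0,0],0.6],[[9,0,2],[0,0,0],0.6],[[11,0,2],[0,0,0],0.6],[[12,0,2],[0,0,0],0.6],[[13,0,2],[0,0,0],0.6],[[14,0,2],[0,0,0],0.6],[[15,0,2],[0,0,0],0.6],[[16,0,2],[0,0,0],0.6],[[17,0,2],[0,0,0],0.6],[[18,0,2],[0,0,0],0.6],[[19,0,2],[0,0,0],0.6]]' | grep force
python3 -m jog '[[[1,0,0],[0,0,0],0.6],[[2,0,0],[0,0,0],0.6],[[3,0,0],[0,0,0],0.6],[[4,0,0],[0,0,0],0.6],[[5,0,0],[0,0,0],0.6],[[6,1,0],[0,0,0],0.6],[[8,1,0],[0,0,0],0.6],[[10,1,0],[0,0,0],0.6],[[12,2,0],[0,0,0],0.6],[[14,2,0],[0,0,0],0.6],[[16,2,0],[0,0,0],0.6],[[18,2,0],[0,0,0],0.6]]' | grep force
python3 -c "
from h import *
st()
im=vision.capture('scene'); cv2.imwrite('pics/s3.png',im[:,:,::-1]); H,S,V=cv2.split(cv2.cvtColor(im,cv2.COLOR_RGB2HSV))
m=((S>60)&(H<28)&(V>90)).astype(np.uint8); m[:150]=0;m[260:]=0;m[:,:150]=0;m[:,330:]=0
k,l,s,c=cv2.connectedComponentsWithStats(m); j=1+s[1:,4].argmax(); print(s[j],c[j]); p=ray('scene',*c[j],.06)[:2]-C; print(p@X,p@Y)"
```

```text
force: [0.8, -0.7, 0.5]
force: [-0.1, 0.2, 0.0]
t 4.35 p [ 0.5949 -0.2111  0.0515] counter mm -15.0 -127.7 yawY 16.86 F tool [ 0.19 -0.04 -0.01] op 0.404
[211 189  22  25 260] [222.28076923 199.74230769]
-0.009846852959858543 -0.05252707394432505
```

```bash
python3 -m jog '[[[3,0,0],[0,0,0],0.6],[[6,1,0],[0,0,0],0.6],[[9,1,0],[0,0,0],0.6],[[12,2,0],[0,0,0],0.6],[[15,2,0],[0,0,0],0.6],[[18,2,0],[0,0,0],0.6],[[21,3,0],[0,0,0],0.6],[[24,3,0],[0,0,0],0.6],[[27,4,0],[0,0,0],0.6],[[30,4,0],[0,0,0],0.6],[[33,4,0],[0,0,0],0.6],[[36,5,0],[0,0,0],0.6]]' | grep -E 'force|pos'
python3 -m jog '[[[3,0,0],[0,0,0],0.6],[[6,1,0],[0,0,0],0.6],[[9,1,0],[0,0,0],0.6],[[12,2,0],[0,0,0],0.6],[[15,2,0],[0,0,0],0.6],[[18,2,0],[0,0,0],0.6],[[21,3,0],[0,0,0],0.6],[[24,3,0],[0,0,0],0.6],[[27,4,0],[0,0,0],0.6],[[30,4,0],[0,0,0],0.6],[[33,4,0],[0,0,0],0.6],[[36,5,0],[0,0,0],0.6]]' | grep -E 'force|pos'
python3 -c "
from h import *
st(); snap('scene','s4.png',(150,90,370,255),3.4)"
```

```text
position: [0.5891, -0.1752, 0.0516]
force: [-1.2, -1.9, 1.4]
position: [0.5834, -0.1392, 0.0515]
force: [0.3, -0.6, 0.0]
t 6.4 p [ 0.5834 -0.1392  0.0515] counter mm -5.2 -55.6 yawY 16.86 F tool [-0.62  0.1  -0.01] op 0.397
```

View pics/s4.png

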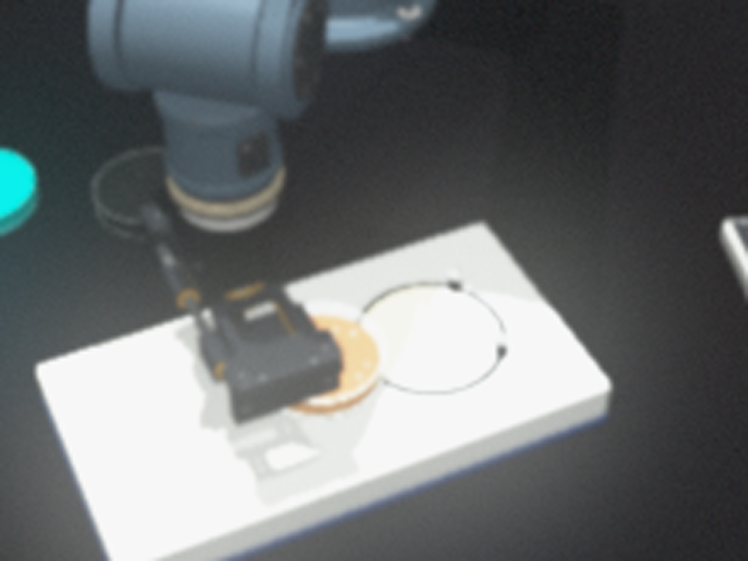

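The dish (about 335,365) is tracking with the gripper towards the ring. I'll continue.

```bash
python3 -m jog '[[[3,0,0],[0,0,0],0.6],[[6,1,0],[0,0,0],0.6],[[9,1,0],[0,0,0],0.6],[[12,2,0],[0,0,0],0.6],[[15,2,0],[0,0,0],0.6],[[18,2,0],[0,0,0],0.6],[[21,3,0],[0,0,0],0.6],[[24,3,0],[0,0,0],0.6],[[27,4,0],[0,0,0],0.6],[[30,4,0],[0,0,0],0.6],[[33,4,0],[0,0,0],0.6],[[36,5,0],[0,0,0],0.6]]' | grep -E 'force|pos'
python3 -m jog '[[[3,0,0],[0,0,0],0.6],[[6,0,0],[0,0,0],0.6],[[9,0,0],[0,0,0],0.6],[[12,0,0],[0,0,0],0.6],[[15,0,0],[0,0,0],0.6],[[18,0,0],[0,0,0],0.6],[[21,0,0],[0,0,0],0.6],[[24,0,0],[0,0,0],0.6],[[27,0,0],[0,0,0],0.6],[[30,0,0],[0,0,0],0.6],[[33,0,0],[0,0,0],0.6],[[35,0,0],[0,0,0],0.6]]' | grep -E 'force|pos'
python3 -m jog '[[[1,0,0],[0,0,0],0.6],[[2,0,0],[0,0,0],0.6],[[3,0,0],[0,0,0],0.6],[[4,0,0],[0,0,0],0.6],[[5,0,0],[0,0,0],0.6],[[6,0,0],[0,0,0],0.6],[[7,0,0],[0,0,0],0.6],[[8,0,0],[0,0,0],0.6],[[9,0,0],[0,0,0],0.6],[[9,0,0],[0,0,0],0.6]]' | grep -E 'force|pos'
python3 -c "
from h import *
st(); snap('scene','s5.png',(220,130,330,230),6)"
```

```text
position: [0.5777, -0.1033, 0.0515]
force: [0.3, -0.2, -0.4]
position: [0.5677, -0.0697, 0.0516]
force: [-0.4, -1.4, 0.0]
position: [0.5651, -0.0613, 0.0515]
force: [-0.0, -0.7, -0.0]
t 9.2833 p [ 0.5651 -0.0613  0.0515] counter mm -0.0 24.3 yawY 16.86 F tool [-0.64 -0.24  0.01] op 0.399
```

View pics/s5.png

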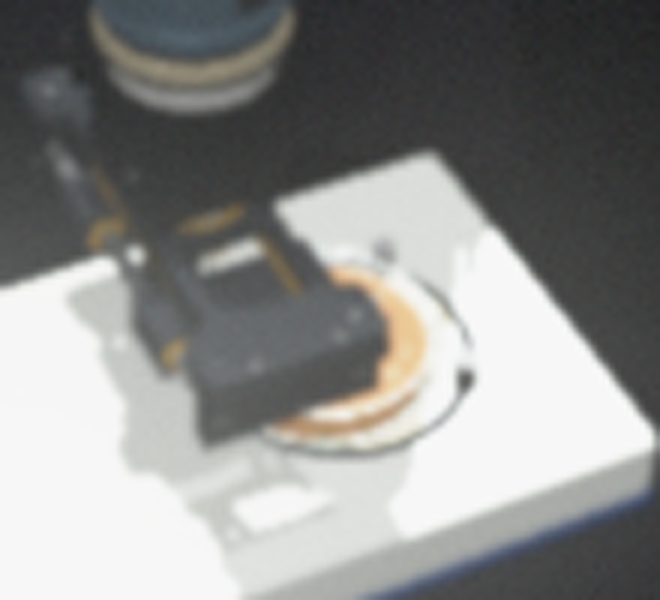

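The dish (right edge at about 425,350) is short of the pins (385,250 and 467,378) by roughly 9 mm. I'll creep in, watching the force.

```bash
python3 -m jog '[[[0.5,0,0],[0,0,0],0.6],[[1,0,0],[0,0,0],0.6],[[1.5,0,0],[0,0,0],0.6],[[2,0,0],[0,0,0],0.6],[[2.5,0,0],[0,0,0],0.6],[[3,0,0],[0,0,0],0.6],[[3.5,0,0],[0,0,0],0.6],[[4,0,0],[0,0,0],0.6],[[4.5,0,0],[0,0,0],0.6],[[5,0,0],[0,0,0],0.6],[[5.5,0,0],[0,0,0],0.6],[[6,0,0],[0,0,0],0.6]]' | grep -E 'force|pos'
python3 -c "
from h import *
st()"
python3 -m jog '[[[0.4,0,0],[0,0,0],0.6],[[0.8,0,0],[0,0,0],0.6],[[1.2,0,0],[0,0,0],0.6],[[1.6,0,0],[0,0,0],0.6],[[1.6,0,0],[0,0,0],0.6]]' | grep -E 'force|pos'
python3 -c "
from h import *
st()"
```

```text
position: [0.5635, -0.0557, 0.0515]
force: [0.3, -0.5, -0.4]
t 10.3333 p [ 0.5635 -0.0557  0.0515] counter mm 0.0 30.1 yawY 16.86 F tool [-0.53  0.13  0.44] op 0.404
position: [0.563, -0.0542, 0.0516]
force: [0.3, 0.2, 0.8]
t 10.75 p [ 0.563  -0.0542  0.0516] counter mm 0.0 31.7 yawY 16.86 F tool [ 0.07  0.3  -0.81] op 0.404
```

Now 0.4 mm per step with the force checked after each short call.

```bash
S='python3 -c "from h import *; st()"'
python3 -m jog '[[[0.3,0,0],[0,0,0],0.6],[[0.6,0,0],[0,0,0],0.6],[[0.6,0,0],[0,0,0],0.6]]' >/dev/null; eval $S
python3 -m jog '[[[0.3,0,0],[0,0,0],0.6],[[0.6,0,0],[0,0,0],0.6],[[0.6,0,0],[0,0,0],0.6]]' >/dev/null; eval $S
python3 -m jog '[[[0.3,0,0],[0,0,0],0.6],[[0.3,0,0],[0,0,0],0.6]]' >/dev/null; eval $S
python3 -c "
from h import *
snap('scene','s6.png',(220,130,330,230),6)"
```

```text
t 11.0 p [ 0.5628 -0.0536  0.0515] counter mm 0.0 32.3 yawY 16.86 F tool [-1.47  0.07  0.62] op 0.402
t 11.25 p [ 0.5626 -0.0531  0.0515] counter mm -0.0 32.9 yawY 16.86 F tool [ 0.22 -0.37 -0.09] op 0.399
t 11.4167 p [ 0.5626 -0.0528  0.0516] counter mm 0.0 33.2 yawY 16.86 F tool [-0.43 -0.25 -0.04] op 0.402
```

View pics/s6.png

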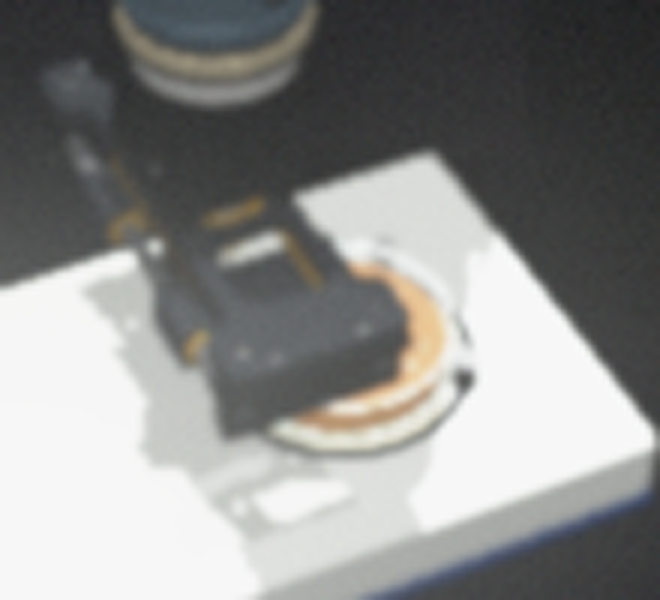

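The dish is almost at the pins (390,245 hidden, 465,378). I'll step on until a sustained reaction shows.

```bash
S='python3 -c "from h import *; st()"'
python3 -m jog '[[[0.3,0,0],[0,0,0],0.6],[[0.3,0,0],[0,0,0],0.6]]' >/dev/null; eval $S
python3 -m jog '[[[0,0,0],[0,0,0],0.6]]' >/dev/null; eval $S
python3 -m jog '[[[0.3,0,0],[0,0,0],0.6],[[0.3,0,0],[0,0,0],0.6]]' >/dev/null; eval $S
python3 -m jog '[[[0,0,0],[0,0,0],0.6]]' >/dev/null; eval $S
```

```text
t 11.6333 p [ 0.5625 -0.0525  0.0516] counter mm 0.0 33.4 yawY 16.86 F tool [-0.08  0.18  0.13] op 0.399
t 11.7167 p [ 0.5625 -0.0526  0.0516] counter mm 0.0 33.4 yawY 16.86 F tool [-0.99  0.76  1.17] op 0.399
t 11.8833 p [ 0.5626 -0.0524  0.0516] counter mm 0.2 33.5 yawY 16.86 F tool [-1.42 -0.5   0.58] op 0.4
t 11.9667 p [ 0.5627 -0.0524  0.0516] counter mm 0.2 33.5 yawY 16.86 F tool [-1.44  0.23  0.18] op 0.403
```

```bash
S='python3 -c "from h import *; st()"'
python3 -m jog '[[[0.3,0,0],[0,0,0],0.6]]' >/dev/null; eval $S
python3 -m jog '[[[0,0,0],[0,0,0],0.6]]' >/dev/null; eval $S
python3 -m jog '[[[0,0,0],[0,0,0],0.6]]' >/dev/null; eval $S
```

```text
t 12.05 p [ 0.5627 -0.0522  0.0516] counter mm 0.3 33.7 yawY 16.86 F tool [-2.26  0.93 -0.2 ] op 0.402
t 12.1333 p [ 0.5628 -0.0522  0.0516] counter mm 0.4 33.7 yawY 16.87 F tool [-2.33 -0.11  0.16] op 0.398
t 12.2167 p [ 0.5627 -0.0522  0.0516] counter mm 0.3 33.7 yawY 16.86 F tool [-1.8   0.63  0.73] op 0.403
```

There is a sustained -2 N, and the tool is deflected towards +x, so the -x pin seems to touch first. I'll shift slightly to +x to seat it on both.

```bash
S='python3 -c "from h import *; st()"'
for i in 1 ; do python3 -m jog '[[[0,0.4,0],[0,0,0],0.6],[[0,0.4,0],[0,0,0],0.6]]' >/dev/null; eval $S; done
python3 -m jog '[[[0,0,0],[0,0,0],0.6]]' >/dev/null; eval $S
python3 -m jog '[[[0.2,0.4,0],[0,0,0],0.6],[[0.2,0.4,0],[0,0,0],0.6]]' >/dev/null; eval $S
python3 -m jog '[[[0,0,0],[0,0,0],0.6]]' >/dev/null; eval $S
python3 -m jog '[[[0,0,0],[0,0,0],0.6]]' >/dev/null; eval $S
```

```text
t 12.3833 p [ 0.563  -0.052   0.0516] counter mm 0.6 33.8 yawY 16.86 F tool [-1.51  0.94 -0.5 ] op 0.401
t 12.4667 p [ 0.5629 -0.052   0.0516] counter mm 0.6 33.8 yawY 16.87 F tool [-1.13  0.97  0.61] op 0.4
t 12.6333 p [ 0.5632 -0.0517  0.0516] counter mm 1.0 34.0 yawY 16.86 F tool [-2.17  1.62  0.05] op 0.395
t 12.7167 p [ 0.5632 -0.0516  0.0516] counter mm 1.0 34.1 yawY 16.86 F tool [-2.24  0.21  0.09] op 0.396
t 12.8 p [ 0.5632 -0.0516  0.0516] counter mm 1.0 34.1 yawY 16.86 F tool [-1.65  0.3  -0.18] op 0.4
```

```bash
S='python3 -c "from h import *; st()"'
python3 -m jog '[[[0.2,0.4,0],[0,0,0],0.6],[[0.2,0.4,0],[0,0,0],0.6]]' >/dev/null; eval $S
python3 -m jog '[[[0,0,0],[0,0,0],0.6]]' >/dev/null; eval $S
python3 -m jog '[[[0.2,0.4,0],[0,0,0],0.6],[[0.2,0.4,0],[0,0,0],0.6]]' >/dev/null; eval $S
python3 -m jog '[[[0,0,0],[0,0,0],0.6]]' >/dev/null; eval $S
python3 -m jog '[[[0,0,0],[0,0,0],0.6]]' >/dev/null; eval $S
```

```text
t 12.9667 p [ 0.5634 -0.0514  0.0516] counter mm 1.2 34.2 yawY 16.88 F tool [-3.38  1.48 -0.11] op 0.399
t 13.05 p [ 0.5634 -0.0514  0.0516] counter mm 1.2 34.2 yawY 16.87 F tool [-3.22  0.13  0.66] op 0.399
t 13.2167 p [ 0.5635 -0.0513  0.0516] counter mm 1.4 34.3 yawY 16.88 F tool [-4.82 -0.9   0.19] op 0.399
t 13.3 p [ 0.5635 -0.0512  0.0515] counter mm 1.4 34.4 yawY 16.88 F tool [-4.88 -1.79 -0.06] op 0.399
t 13.3833 p [ 0.5635 -0.0512  0.0516] counter mm 1.4 34.4 yawY 16.88 F tool [-5.13 -1.35  0.77] op 0.402
```

Fx has risen to -5 N and Fy has reversed, so the dish is seated on both pins. I'll back straight off, then go up.

```bash
python3 -m jog '[[[-0.5,0,0],[0,0,0],0.6],[[-1,0,0],[0,0,0],0.6],[[-2,0,0],[0,0,0],0.6],[[-4,0,0],[0,0,0],0.6],[[-8,0,0],[0,0,0],0.6],[[-16,0,0],[0,0,0],0.6],[[-25,0,0],[0,0,0],0.6],[[-25,0,-20],[0,0,0],0.6],[[-25,0,-60],[0,0,0],0.6],[[-25,0,-100],[0,0,0],0.6],[[-25,0,-120],[0,0,0],0.6],[[-25,0,-120],[0,0,0],0.6]]' |grep force
python3 -c "
from h import *
st([.521,.3105,.12])"
```

```text
force: [1.2, -0.3, 0.3]
t 14.3833 p [ 0.5749 -0.0768  0.1771] counter mm 4.8 6.6 yawY 16.82 F tool [-0.61  1.09 -0.26] op 0.403
shift [386.7  60.   55.1]
```

```bash
python3 -m jog '[[[387,60,40],[0,0,0],1],[[387,60,40],[0,0,0],1],[[387,60,40],[0,0,0],1],[[387,60,40],[0,0,0],1],[[387,60,40],[0,0,0],1],[[387,60,40],[0,0,0],1],[[387,60,40],[0,0,0],1],[[387,60,40],[0,0,0],1],[[387,60,40],[0,0,0],1],[[387,60,40],[0,0,0],1],[[387,60,40],[0,0,0],1],[[387,60,40],[0,0,0],1]]' |grep force
python3 -c "
from h import *
st([.521,.3105,.06])
a=vision.capture('top')[100:280,60:360]; b=vision.capture('scene')[110:255,200:442]
a=cv2.resize(a,(780,468))[:,:,::-1]; b=cv2.resize(b[:,:],(780,467))[:,:,::-1]
cv2.imwrite('pics/t7.png',a); cv2.imwrite('pics/s7.png',b)"
```

```text
force: [0.7, -0.4, 0.2]
t 15.3833 p [0.5154 0.3133 0.1303] counter mm 61.3 397.1 yawY 17.0 F tool [-0.55  0.6  -0.22] op 0.006
shift [-4.2  4.7 70.3]
```

View pics/t7.png

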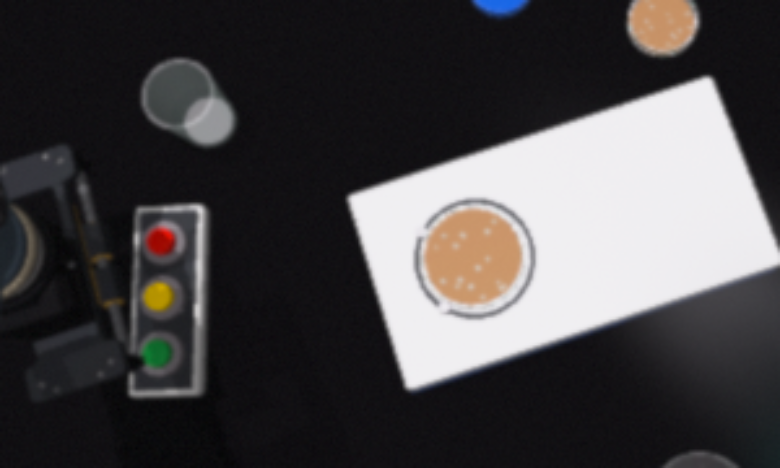

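View pics/s7.png

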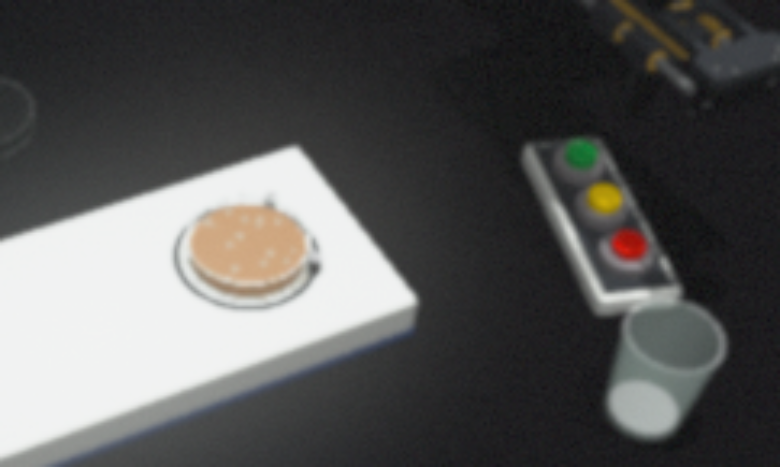

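The dish now lies inside the ring (top crop: gel 473,256, ring 475,258) and against both pins. I'll check that numerically, and also project the tip, which should appear where the gripper is seen.

Run:
```python
from h import *
p=bot.read_state()["position"]
u=proj('top',p); print('top crop',(u-[60,100])*2.6); v=proj('scene',p); print('scene crop',(v-[200,110])*[780/242,467/145])
im=vision.capture('top'); H,S,V=cv2.split(cv2.cvtColor(im,cv2.COLOR_RGB2HSV))
m=((S>70)&(H<25)&(V>90)).astype(np.uint8); m[:170]=0; m[225:]=0; m[:,:210]=0; m[:,270:]=0
ct=max(cv2.findContours(m,0,cv2.CHAIN_APPROX_NONE)[0],key=len); g=cv2.fitEllipse(ct)
r=((V<170)&(S<70)).astype(np.uint8)  # ring
r[:,:215]=0; r[:,268:]=0; r[:172]=0; r[:][225:]=0
yy,xx=np.nonzero(r); q=np.c_[xx,yy]; d=np.hypot(*(q-[242.5,199.25]).T); q=q[(d>20.5)&(d<25.5)]
e=cv2.fitEllipse(q.astype(np.float32)); print(g,e)
w=ray('top',*e[0],.045)
for z in(.055,.058,.062): print(z,((ray('top',*g[0],z)-w)[:2]@np.c_[X,Y]*1e3).round(1))
```

```text
top crop [116.22114174 287.76292773]
scene crop [626.23009591 110.94383048]
((241.32699584960938, 198.20042419433594), (34.728057861328125, 36.056209564208984), 53.20276641845703) ((242.17477416992188, 199.1059112548828), (44.19512176513672, 44.85980224609375), 63.4954948425293)
0.055 [1.  1.1]
0.058 [0.5 1. ]
0.062 [-0.2  0.9]
```

The dish is centred to about 1 mm. Next, descend over the yellow key, then press.

```bash
python3 -m jog '[[[-4.2,4.7,30],[0,0,0],1],[[-4.2,4.7,50],[0,0,0],1],[[-4.2,4.7,65],[0,0,0],1],[[-4.2,4.7,70],[0,0,0],1],[[-4.2,4.7,70],[0,0,0],1],[[-4.2,4.7,70],[0,0,0],1]]' |grep force
python3 -c "
from h import *
st([.521,.3105,.044])
b=vision.capture('scene')[110:255,300:442]
cv2.imwrite('pics/s8.png',cv2.resize(b,None,fx=4,fy=4,interpolation=2)[:,:,::-1]); print((proj('scene',bot.read_state()['position'])-[300,110])*4)"
```

```text
force: [0.0, -0.5, 0.6]
t 16.0333 p [0.5226 0.3094 0.0619] counter mm 67.0 391.3 yawY 16.77 F tool [-0.51 -0.15 -0.58] op 0.004
shift [ 1.5 -1.2 17.9]
[352.81760698 223.3407854 ]
```

View pics/s8.png

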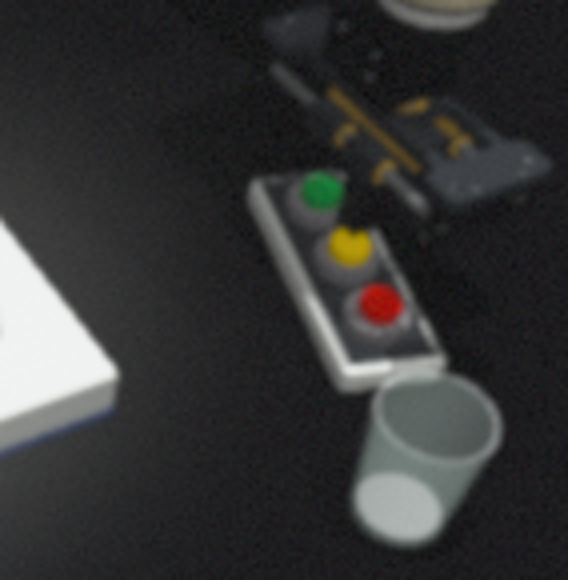

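The tip stands over the yellow key (notch at about 350,232) and clear of green and red. Pressing in stages.

```bash
S='python3 -c "from h import *; st()"'
python3 -m jog '[[[0,-0.5,8],[0,0,0],1],[[0,-0.5,15],[0,0,0],1],[[0,-0.5,18],[0,0,0],1],[[0,-0.5,20],[0,0,0],1],[[0,-0.5,22],[0,0,0],1],[[0,-0.5,22],[0,0,0],1]]' >/dev/null; eval $S
python3 -m jog '[[[0,0,1],[0,0,0],1],[[0,0,2],[0,0,0],1],[[0,0,2],[0,0,0],1]]' >/dev/null; eval $S
python3 -m jog '[[[0,0,0.5],[0,0,0],1],[[0,0,1],[0,0,0],1],[[0,0,1],[0,0,0],1]]' >/dev/null; eval $S
```

```text
t 16.5833 p [0.5213 0.3101 0.0396] counter mm 66.0 392.3 yawY 16.87 F tool [-0.42 -0.89 -3.85] op 0.004
t 16.8333 p [0.5213 0.3101 0.0384] counter mm 66.0 392.4 yawY 16.87 F tool [-0.4  -2.04 -6.48] op 0.003
t 17.0833 p [0.5213 0.3101 0.0383] counter mm 66.0 392.4 yawY 16.87 F tool [ -1.47  -3.74 -13.38] op 0.003
```

It bottomed (z stopped while the force rose to 13 N). Up, over to green, and check.

```bash
python3 -m jog '[[[0,0,0],[0,0,0],1],[[0,0,-3],[0,0,0],1],[[0,0,-8],[0,0,0],1],[[0,0,-20],[0,0,0],1],[[0,0,-30],[0,0,0],1],[[0,0,-30],[0,0,0],1],[[16,-52.5,-30],[0,0,0],1],[[16,-52.5,-30],[0,0,0],1],[[16,-52.5,-30],[0,0,0],1],[[16,-52.5,-30],[0,0,0],1]]' |grep force
python3 -c "
from h import *
st([.4662,.310,.044])"
```

```text
force: [0.6, -0.1, 0.7]
t 17.9167 p [0.4662 0.3105 0.0667] counter mm 13.4 408.8 yawY 16.91 F tool [-0.23  0.53 -0.69] op 0.003
shift [-0.5 -0.2 22.7]
```

```bash
S='python3 -c "from h import *; st()"'
python3 -m jog '[[[-0.5,0,12],[0,0,0],1],[[-0.5,0,20],[0,0,0],1],[[-0.5,0,23],[0,0,0],1],[[-0.5,0,25],[0,0,0],1],[[-0.5,0,27],[0,0,0],1],[[-0.5,0,27],[0,0,0],1]]' >/dev/null; eval $S
python3 -m jog '[[[0,0,1],[0,0,0],1],[[0,0,2],[0,0,0],1],[[0,0,2],[0,0,0],1]]' >/dev/null; eval $S
python3 -m jog '[[[0,0,0.5],[0,0,0],1],[[0,0,1],[0,0,0],1],[[0,0,1],[0,0,0],1]]' >/dev/null; eval $S
```

```text
t 18.4167 p [0.4681 0.3099 0.0398] counter mm 15.0 407.6 yawY 16.86 F tool [-0.93  0.25 -4.35] op 0.007
t 18.6667 p [0.468  0.3099 0.0384] counter mm 15.0 407.6 yawY 16.87 F tool [-2.85  1.88 -5.57] op 0.005
t 18.9167 p [0.4681 0.3099 0.0383] counter mm 15.0 407.6 yawY 16.88 F tool [ -2.09   0.41 -12.03] op 0.003
```

Bottomed as well. Up and clear, then a last look.

```bash
python3 -m jog '[[[0,0,0],[0,0,0],1],[[0,0,-3],[0,0,0],1],[[0,0,-8],[0,0,0],1],[[0,0,-20],[0,0,0],1],[[0,0,-50],[0,0,0],1],[[0,0,-90],[0,0,0],1],[[0,0,-120],[0,0,0],1],[[0,0,-120],[0,0,0],1],[[0,0,-120],[0,0,0],1],[[0,0,-120],[0,0,0],1]]' |grep force
python3 -c "
from h import *
st()
a=vision.capture('top'); b=vision.capture('scene')
cv2.imwrite('pics/f.png',cv2.resize(np.vstack([a[90:290,:],b[130:310,:]]),None,fx=1.5,fy=1.5,interpolation=2)[:,:,::-1])"
```

```text
force: [-1.3, -0.6, -0.6]
t 19.75 p [0.4652 0.3094 0.1561] counter mm 12.1 408.0 yawY 16.87 F tool [-0.16 -1.41  0.61] op 0.004
```

View pics/f.png

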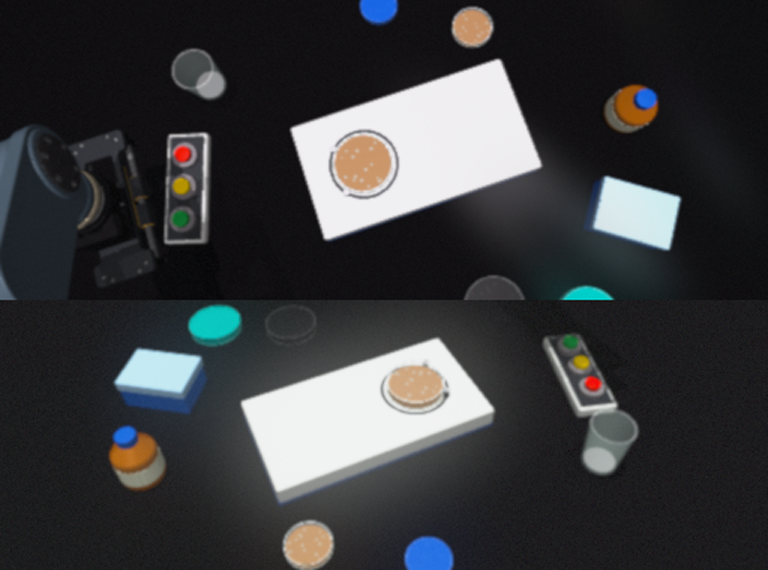

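The dish is on the window (364,163 in the top half), both keys are up, and all bystanders are where they started. Handing in.

```bash
python3 -c "
from rig import bot
print(bot.hand_in())"
```

```text
the job is handed in; nothing more can be done
None
```

I slid the dish onto the lit window against both stop pins and let go. Then I pressed the yellow key fully and released it, and did the same with the green key. The job was handed in at about 20 s.

- **Dish:** The highest push I read was about 5 N; force was read only at stops, not continuously. The -x pin touched first, so I shifted about 1.5 mm towards +x. The force then rose and its sideways part reversed, so I took the dish to be on both pins. In the camera check it was within about 1 mm of the window's centre, slightly towards the pins, which is within calibration error.
- **Keys:** Both bottomed at tool height 38.3 mm, at 13 N (yellow) and 12 N (green). Key travel could not be read directly, so "fully down" rests on the tool stopping while the force kept rising. I did not touch the red key.
- **Surroundings:** The last picture shows the bystanders where they started and the arm clear of everything. No check failed or disagreed.

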